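# Carry a row of reed shoes over in reverse order

## Robot

A 6-joint arm with a two-finger parallel gripper is mounted at the origin on the work surface. World frame = base frame: x ahead of the robot, y to its left, z up, the work surface at z = 0. Lengths are in m, angles in rad, forces in N, time in s.
With the tool pointing down it reaches from about 0.3 to 0.75 m from the base axis. Payload 8.5 kg.
Tool frame: the origin (TCP) lies between the finger pads; the fingertips stand 17 mm ahead of it and the grasp point (between the pads) lies 2 mm behind it (env.finger_overhang is the distance from the TCP to the fingertips, in m); z points along the fingers, y is the line along which they close (so a half turn about z gives the same grasp; the last joint's range is limited). The gripper opens to 88 mm and grips with 3 to 60 N. Pads are 18 mm wide; open, the fingers measure 123 mm over their backs; the gripper's body (75 mm by 187 mm) begins 45 mm behind the grasp point.
Start: joints at [1.062, 0.381, 1.297, -0, 1.464, -0.215], TCP at [0.159, 0.526, 0.256] pointing down, gripper open.
Joint ranges: [-3.11, 3.11], [-0.89, 2.33], [0.22, 2.48], [-1.42, 4.56], [0.17, 2.85], [-2.88, 2.88]. Speed limits (rad/s): [2.39, 2.39, 3.14, 3.14, 3.14, 3.14].

## Interface

Orientations are given as a unit quaternion [w, x, y, z].
In Python, from bench import env gives the robot as it stands.
- The arm moves only by the shell command python3 -m creep 'ROWS' [FORCE]. ROWS is a JSON object of lists of equal length, an entry for each row: "translation": the shift along the world's x, y, z each as a share of 15 cm, from -1 to 1, a list of three; "delta_rot": the turn, a rotation vector about the world's x, y, z each as a share of pi/4 rad, from -1 to 1, a list of three; "gripper": the opening, from -1 (shut) to 1 (fully open). A call has 1 to 12 rows; each row is the pose to reach, as a shift and turn from the pose commanded when the call began; what a row does not reach only later rows make up. A row lasts 1/10 s, in which the tool goes at most 50 mm and 8.59 degrees, less where a joint would pass 70% of its speed; a pose out of reach is approached as far as the arm can. A call with a number of a shift or a turn outside -1 to 1 is refused whole. A call with a gripper value outside its range is refused whole. The fingers move at their own pace and stop on an object; FORCE is the grip in N (left out, the last holds). Time passes only in rows, so rows that repeat a pose let the fingers close. It gives the time, the measured TCP pose, the force, the opening and the grip force at its end, in the units of the state.
- env.observe(): the state, without advancing time (a new reading comes with each control period).
- env.get_image(name): name is "side" or "top" or "wrist"; returns a dict with "img" (420x560x3 uint8, blue, green, red), "mtx" (3x3 intrinsics, pixels), "k1" (the pictures are not rectified: a ray, as slopes to the right and down, at radius r is drawn at 1 + k1 r^2 times it, then the intrinsics apply), "rvec" (rotation vector, rad) and "tvec" (3), from world to camera coordinates, as OpenCV has them. Camera axes: x right, y down, z forward; pixel columns grow to the right and rows downward; lengths in m; the calibration is good to about 2 mm. A picture is of the moment at which its call begins. There is no depth.
- env.close_job(): hands the job in; it is judged then, once.
The state is a dict: "time_s": time; "qpos": joint angles; "qvel": joint speeds; "joint_torque": joint torques, N m; "tcp_pos": TCP position; "orientation": TCP orientation; "force": force on the tool from outside, world axes, zero at the start; "ft_torque": the same for the moment, N m; "gripper_width": finger opening in m; "finger_force": force on a finger pad.
Only numpy, scipy, OpenCV 4.12 (cv2) and the standard library are available. Lean on these libraries where they do the work, as an engineer would, in place of code of your own. Each camera call takes 0.05 s, during which the arm holds its last target. There are 200 camera calls.

## Task

The concertina's reed pan is worked face down, so move the four brass reed shoes from the brown tuning rack to the dark carrying rack in reverse order: seen from the robot, the shoe now at the left end of its row goes to the right end of the carrying rack, the next one beside it, and so on to the last. Lay each shoe flat, one to a rest, in the middle of its rest and in line with it. Leave the loupe, the ebony button and the reed pan where they are.

Things in the scene. Friction and masses are not known exactly. Their poses are not given: they have to be found in the camera images.
- tuning_rack: Source rack, fixed: brown board 110 (x) by 224 (y) by 8 mm with four grey felt rests at x 0, y +84, +28, -28, -84 mm (left to right). Wood dowels 7 mm thick, to 22 mm high, stand at x +-48, y about 0, +-55, +-110, between the rests. Origin: centre of underside; y along the row to the robot's left, x away from the robot (turned at most 0.25 rad). It stands left or right of the other.
- carrying_rack: Rack to fill, fixed, empty at the start: dark mahogany board, same size, origin, axes and turn limits as the tuning rack, brass dowels in the same pattern. Four grey rests (80 in x, 34 in y, 6 mm high) at x 0, y +84, +28, -28, -84 mm (left to right); their tops, on which the shoes must lie, are 14 mm above the origin.
- shoe_longest: The longest of four loose brass reed shoes: flat bar 66 (x) by 18 (y) by 7 mm high, dark slot and steel tongue on top, small steel clamp near +x (to 9 mm high). Origin: centre of underside, z up. At the start it lies along x on a felt rest of the tuning rack, underside 14 mm above that rack's origin. Grip across the 18 mm width. May end either way round.
- shoe_long: The second longest of four loose brass reed shoes: flat bar 56 (x) by 18 (y) by 7 mm high, dark slot and steel tongue on top, small steel clamp near +x (to 9 mm high). Origin: centre of underside, z up. At the start it lies along x on a felt rest of the tuning rack, underside 14 mm above that rack's origin. Grip across the 18 mm width. May end either way round.
- shoe_short: The second shortest of four loose brass reed shoes: flat bar 46 (x) by 18 (y) by 7 mm high, dark slot and steel tongue on top, small steel clamp near +x (to 9 mm high). Origin: centre of underside, z up. At the start it lies along x on a felt rest of the tuning rack, underside 14 mm above that rack's origin. Grip across the 18 mm width. May end either way round.
- shoe_shortest: The shortest of four loose brass reed shoes: flat bar 36 (x) by 18 (y) by 7 mm high, dark slot and steel tongue on top, small steel clamp near +x (to 9 mm high). Origin: centre of underside, z up. At the start it lies along x on a felt rest of the tuning rack, underside 14 mm above that rack's origin. Grip across the 18 mm width. May end either way round.
- rest_longest: The grey felt rest (80 in x, 34 in y, 6 mm high; fixed) of the tuning rack on which the longest shoe lies at the start; it shows that shoe's place in the row. Origin: centre of its underside, 8 mm above the tuning rack's origin; axes as the tuning rack's.
- rest_long: The grey felt rest (80 in x, 34 in y, 6 mm high; fixed) of the tuning rack on which the second longest shoe lies at the start; it shows that shoe's place in the row. Origin: centre of its underside, 8 mm above the tuning rack's origin; axes as the tuning rack's.
- rest_short: The grey felt rest (80 in x, 34 in y, 6 mm high; fixed) of the tuning rack on which the second shortest shoe lies at the start; it shows that shoe's place in the row. Origin: centre of its underside, 8 mm above the tuning rack's origin; axes as the tuning rack's.
- rest_shortest: The grey felt rest (80 in x, 34 in y, 6 mm high; fixed) of the tuning rack on which the shortest shoe lies at the start; it shows that shoe's place in the row. Origin: centre of its underside, 8 mm above the tuning rack's origin; axes as the tuning rack's.
- loupe: Bystander, loose: a round black loupe with a glass, 52 mm across, 24 mm high. Origin: centre of its underside.
- ebony_button: Bystander, loose: a small black ebony button, 18 mm across, 14 mm high, standing. Origin: centre of its underside.
- reed_pan: Bystander, loose: a hexagonal dark mahogany reed pan, 150 mm across flats, 12 mm thick, with slots in its top. Origin: centre of its underside.
Things that resemble listed ones, but are neither listed nor needed, are in the scene too. What is shaped like the shoe_short but green or purple is not meant.

How it is judged:
By the outcome, as a careful person would: the job done as asked, in the order asked, and still so for the second after the job is handed in, with the robot touching nothing.
It also fails if it takes over 106 s, if anything falls off the work surface, if the arm or the gripper's body presses on something with over 40 N, if the wrist force passes 120 N, or if a joint passes its speed limit or range.

## Working session

There is one attempt and no reset: what is moved stays moved. The work goes in short steps, Python scripts to look and compute and a shell command to move; the robot and the scene stay as the last step left them, time stands still between calls to the robot, and variables do not carry over. Pictures are saved under pics/ and viewed, at most 14 in all, crops included, and the job is handed in when it is done.

```bash
ls; mkdir -p pics; python3 - <<'E'
from bench import env
import cv2,pickle
d={n:env.get_image(n) for n in("top","side")}
pickle.dump(d,open('d0.pkl','wb'))
for n in d:
    cv2.imwrite(f'pics/{n}0.png',d[n]['img']);print(n,d[n]['mtx'].tolist(),d[n]['k1'],d[n]['rvec'],d[n]['tvec'])
print(env.observe())
E
```

```text
pics
top [[437.7500077594024, 0.0, 272.25899174583293], [0.0, 437.7500077594024, 210.16068949777602], [0.0, 0.0, 1.0]] -0.02602536525377433 [ 2.13972999 -2.17629808  0.08837425] [-0.03568532  0.58218985  0.94203805]
side [[429.6990451958109, 0.0, 281.4761038459157], [0.0, 429.6990451958109, 211.86292127718565], [0.0, 0.0, 1.0]] -0.1256790253534812 [ 2.32103657 -0.80491073  0.30149428] [-0.48593016  0.25856247  0.67774153]
{'time_s': 0.1, 'qpos': array([ 1.06170146e+00,  3.81154818e-01,  1.29807360e+00, -4.99045204e-06,
        1.46359956e+00, -2.15285809e-01]), 'qvel': array([ 0.00104928, -0.00107981, -0.00478244, -0.00013083, -0.00140522,
       -0.00053565]), 'joint_torque': array([ 4.23297985e-03, -4.38655293e+01, -2.24913901e+01,  7.14429072e-02,
        3.42112198e-02, -8.75731257e-05]), 'tcp_pos': array([0.15917846, 0.52625777, 0.25522299]), 'orientation': array([-2.16532165e-04,  1.46376415e-01,  9.89228772e-01, -5.78468680e-04]), 'force': array([-0.33687037,  0.13429037, -0.21601731]), 'ft_torque': array([ 0.01434788, -0.03897515, -0.0571082 ]), 'finger_force': 0.0, 'gripper_width': 0.08818687639501557}
```

View pics/top0.png

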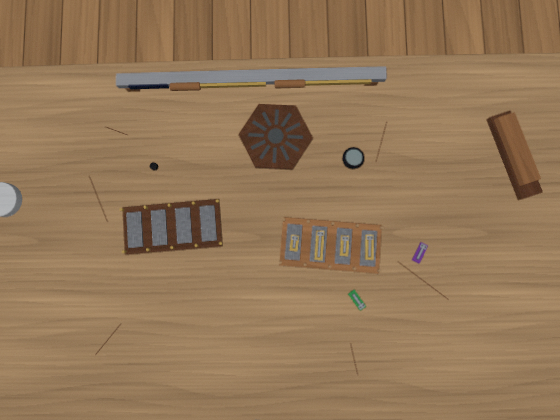

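View pics/side0.png

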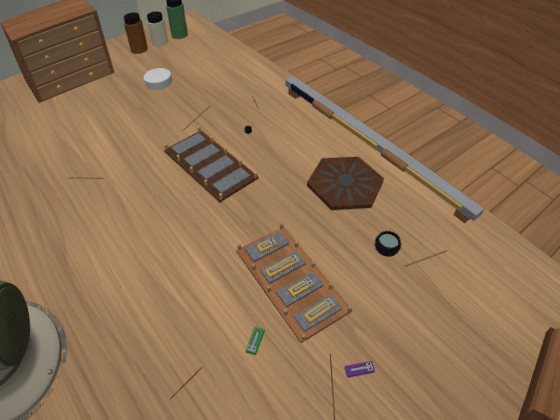

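The carrying rack is on the left in the top view at about (173,227). The tuning rack is on the right at about (331,245), and its brass shoes are at (293,243), (319,245), (344,245) and (369,247). Possible mix-ups are the green shoe at (357,300), the purple shoe at (420,253) and the brass parts of the far level at about (230,85). The four brass shoes on the brown rack are the right ones.

```bash
cat > h.py <<'E'
import cv2,numpy as np
def cast(im,px,z):
    p=cv2.undistortPoints(np.array(px,float).reshape(-1,1,2),im['mtx'],np.array([im['k1'],0,0,0.]))[:,0]
    R=cv2.Rodrigues(np.array(im['rvec'],float))[0];C=-R.T@np.array(im['tvec']).ravel()
    d=np.c_[p,np.ones(len(p))]@R
    return (C+d*((z-C[2])/d[:,2])[:,None])[:,:2]
def proj(im,P):
    return cv2.projectPoints(np.array(P,float),np.array(im['rvec']),np.array(im['tvec']),im['mtx'],np.array([im['k1'],0,0,0.]))[0][:,0]
def blobs(im,mask,z,amin,amax):
    out=[]
    for c in cv2.findContours(mask,cv2.RETR_EXTERNAL,cv2.CHAIN_APPROX_NONE)[0]:
        if amin<cv2.contourArea(c)<amax:
            w=cast(im,c[:,0],z); (x,y),s,a=cv2.minAreaRect((w*1000).astype(np.float32))
            b=cv2.boxPoints(((x,y),s,a)); e=max((b[1]-b[0],b[2]-b[1]),key=np.linalg.norm); e=e*np.sign(e[0])
            out.append((c[:,0].mean(0).round(1).tolist(),round(x,1),round(y,1),round(max(s),1),round(min(s),1),round(float(np.arctan2(e[1],e[0])),3)))
    return sorted(out,key=lambda o:-o[2])
E
python3 - <<'E'
import pickle,cv2,numpy as np
from h import *
d=pickle.load(open('d0.pkl','rb'))
for n in d:
    im=d[n];hsv=cv2.cvtColor(im['img'],cv2.COLOR_BGR2HSV)
    grey=cv2.inRange(hsv,(0,0,60),(179,60,170)); brass=cv2.inRange(hsv,(18,110,120),(35,255,255))
    b=cv2.morphologyEx(grey|brass,cv2.MORPH_OPEN,np.ones((3,3)))
    print(n,'rests');[print(o) for o in blobs(im,b,.014,200,1500)]
    print('brass');[print(o) for o in blobs(im,brass,.021,25,900)]
im=d['top'];cv2.imwrite('pics/crop.png',cv2.resize(im['img'][190:320,110:440],None,fx=2.4,fy=2.4,interpolation=cv2.INTER_CUBIC))
E
```

```text
top rests
([134.2, 229.2], 545.5, 268.6, 81.2, 35.4, 0.068)
([158.6, 227.0], 549.4, 212.6, 81.1, 34.9, 0.071)
([183.1, 225.0], 553.3, 156.9, 81.2, 34.6, 0.074)
([207.6, 223.0], 557.2, 101.2, 81.1, 34.6, 0.072)
([293.3, 241.0], 511.7, -90.8, 79.2, 33.2, -0.099)
([317.7, 243.3], 506.5, -146.4, 78.7, 33.4, -0.099)
([343.0, 246.1], 500.5, -202.0, 79.3, 33.8, -0.097)
([353.5, 156.9], 701.5, -232.2, 38.7, 37.1, 1.551)
([367.7, 247.9], 495.0, -257.3, 79.1, 34.5, -0.098)
brass
([232.7, 83.7], 878.8, 42.3, 151.2, 6.7, 1.57)
([293.8, 244.9], 504.9, -92.4, 24.4, 17.8, -0.02)
([318.8, 247.6], 498.0, -147.2, 53.1, 16.9, -0.094)
([337.3, 81.2], 879.0, -200.7, 150.0, 6.7, 1.57)
([343.9, 248.3], 495.5, -202.6, 33.2, 17.0, -0.143)
([369.1, 249.7], 491.2, -257.9, 42.1, 17.7, -0.038)
side rests
([24.3, 6.1], 468.7, 1509.2, 257.4, 235.9, 1.386)
([5.6, 54.5], 309.2, 1135.2, 457.4, 65.1, 1.375)
([188.0, 143.6], 544.1, 265.4, 81.6, 39.5, 0.039)
([201.8, 154.9], 548.4, 210.0, 80.8, 38.4, 0.069)
([215.5, 167.0], 552.3, 154.6, 82.3, 39.1, 0.072)
([230.9, 179.9], 556.1, 98.9, 82.1, 37.8, 0.073)
([266.7, 246.3], 511.0, -92.5, 79.9, 35.3, -0.095)
([282.0, 267.7], 505.4, -148.1, 80.2, 35.2, -0.095)
([300.6, 289.1], 499.7, -204.2, 80.3, 35.1, -0.1)
([319.1, 310.3], 494.1, -259.3, 80.3, 34.6, -0.098)
brass
([354.5, 129.5], 888.3, 53.9, 154.6, 7.6, -1.562)
([264.2, 245.7], 503.5, -94.0, 27.1, 19.5, -0.155)
([280.5, 266.2], 502.3, -149.8, 66.1, 19.9, -0.096)
([433.5, 186.3], 888.5, -192.3, 153.0, 7.6, -1.569)
([299.4, 287.4], 500.6, -205.5, 45.5, 19.4, -0.149)
([317.8, 310.8], 495.8, -259.9, 55.6, 18.1, -0.056)
```

View pics/crop.png

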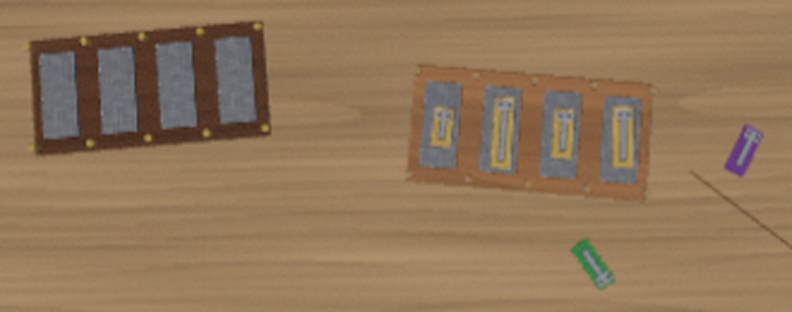

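The order from left to right is shortest, longest, short, long, confirmed by lengths of about 36, 66, 46 and 56 mm. The crop shows the brass bars on the brown rack, with the green and purple decoys off it. I'll move above the tuning rack for a wrist look.

```bash

python3 -m creep '{"translation":[[0.458,-0.935,0],[0.458,-0.935,0],[0.458,-0.935,0],[0.458,-0.935,0]],"delta_rot":[[0,0,0.247],[0,0,0.247],[0,0,0.247],[0,0,0.247]],"gripper":[-0.25,-0.25,-0.25,-0.25]}' 20
python3 -m creep '{"translation":[[0.458,-0.935,0],[0.458,-0.935,0],[0.458,-0.935,0],[0.458,-0.935,0]],"delta_rot":[[0,0,0],[0,0,0],[0,0,0],[0,0,0]],"gripper":[-0.25,-0.25,-0.25,-0.25]}'
python3 -m creep '{"translation":[[0.458,-0.935,0],[0.458,-0.935,0],[0.458,-0.935,0],[0.458,-0.935,0]],"delta_rot":[[0,0,0],[0,0,0],[0,0,0],[0,0,0]],"gripper":[-0.25,-0.25,-0.25,-0.25]}'
python3 -m creep '{"translation":[[0.458,-0.935,0],[0.458,-0.935,0],[0.458,-0.935,0],[0.458,-0.935,0]],"delta_rot":[[0,0,0],[0,0,0],[0,0,0],[0,0,0]],"gripper":[-0.25,-0.25,-0.25,-0.25]}'
python3 -m creep '{"translation":[[0.458,-0.935,0],[0.458,-0.935,0],[0.458,-0.935,0],[0.458,-0.935,0],[0.458,-0.935,0],[0.458,-0.935,0]],"delta_rot":[[0,0,0],[0,0,0],[0,0,0],[0,0,0],[0,0,0],[0,0,0]],"gripper":[-0.25,-0.25,-0.25,-0.25,-0.25,-0.25]}'
python3 - <<'E'
from bench import env
import cv2,pickle
im=env.get_image("wrist");pickle.dump(im,open('w0.pkl','wb'));cv2.imwrite('pics/w0.png',im['img'])
print(env.observe())
E
```

```text
time_s: 0.5
tcp_pos: [0.229, 0.383, 0.2557]
orientation: [-0.0, 0.052, 0.999, -0.001]
force: [-0.8, 0.4, 0.0]
gripper_width: 0.0584
finger_force: 0.0
time_s: 0.9
tcp_pos: [0.2985, 0.243, 0.2557]
orientation: [0.0, 0.053, 0.999, -0.0]
force: [0.3, 1.1, 0.0]
gripper_width: 0.0331
finger_force: 0.0
time_s: 1.3
tcp_pos: [0.3675, 0.1028, 0.2557]
orientation: [0.0, 0.052, 0.999, -0.0]
force: [-0.2, -0.4, 0.7]
gripper_width: 0.0331
finger_force: 0.0
time_s: 1.7
tcp_pos: [0.4362, -0.0371, 0.2553]
orientation: [0.0, 0.051, 0.999, -0.0]
force: [0.4, -0.4, -0.0]
gripper_width: 0.0328
finger_force: 0.0
time_s: 2.3
tcp_pos: [0.5027, -0.1727, 0.2557]
orientation: [-0.0, 0.049, 0.999, 0.0]
force: [-0.7, -0.3, -0.1]
gripper_width: 0.0334
finger_force: 0.0
{'time_s': 2.35, 'qpos': array([-5.54072516e-01,  3.48066742e-01,  1.34800081e+00,  3.07779902e-04,
        1.44601139e+00, -2.02712955e+00]), 'qvel': array([-3.69187834e-03, -7.66722796e-03, -2.86011593e-03, -5.55349651e-05,
        3.34478797e-04, -5.60445058e-03]), 'joint_torque': array([-5.17117158e-01, -4.10040808e+01, -2.23643500e+01, -5.49859309e-02,
        4.84445610e-02,  1.40943509e-02]), 'tcp_pos': array([ 0.50258585, -0.17270545,  0.25589506]), 'orientation': array([-1.38874161e-04,  4.88693612e-02,  9.98805138e-01,  2.51294335e-04]), 'force': array([-0.50703953,  0.48628344,  0.86129883]), 'ft_torque': array([ 0.07845546, -0.05087154,  0.02692764]), 'finger_force': 0.0, 'gripper_width': 0.033056445460371245}
```

View pics/w0.png

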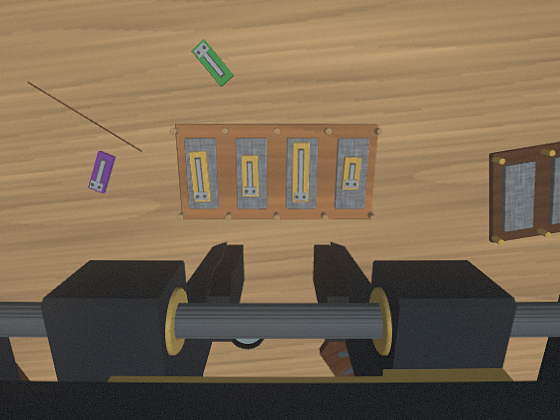

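The wrist view shows the rack upside down (up is towards the robot). The shoes, from the right, are shortest (352,172), longest (302,171), short (251,176) and long (200,176), all unobstructed.

```bash
python3 - <<'E'
import pickle,cv2,numpy as np
from h import *
im=pickle.load(open('w0.pkl','rb'));hsv=cv2.cvtColor(im['img'],cv2.COLOR_BGR2HSV)
grey=cv2.inRange(hsv,(0,0,60),(179,60,200)); brass=cv2.inRange(hsv,(18,100,100),(35,255,255))
b=cv2.morphologyEx(grey|brass,cv2.MORPH_OPEN,np.ones((3,3)));b[235:]=0;brass[235:]=0
print('rests');[print(o) for o in blobs(im,b,.014,200,4000)]
print('brass');[print(o) for o in blobs(im,brass,.021,25,3000)]
R=cv2.Rodrigues(np.array(im['rvec'],float))[0];print(-R.T@np.array(im['tvec']).ravel(),R.round(3).tolist())
print(proj(im,[[.5026,-.1727,.2559-.017]]))
cv2.imwrite('pics/w0c.png',cv2.resize(im['img'][120:225,165:385],None,fx=3.6,fy=3.6,interpolation=cv2.INTER_CUBIC))
E
```

```text
rests
([554.5, 190.9], 553.4, 142.2, 81.4, 11.8, 0.126)
([518.0, 196.0], 556.3, 100.7, 80.8, 37.2, 0.066)
([351.1, 173.0], 510.6, -90.0, 79.4, 34.4, -0.102)
([301.3, 172.8], 505.2, -145.3, 79.5, 33.7, -0.111)
([251.3, 172.8], 499.6, -201.3, 79.5, 33.6, -0.109)
([208.9, 59.1], 377.5, -227.7, 37.3, 13.5, 0.692)
([201.5, 172.6], 494.1, -256.3, 79.3, 34.5, -0.101)
brass
([543.6, 231.7], 599.1, 130.5, 17.4, 5.0, 1.197)
([547.9, 151.6], 505.1, 124.5, 16.5, 6.6, 1.131)
([498.5, 160.1], 509.3, 70.3, 14.7, 6.2, 1.14)
([350.7, 174.2], 508.2, -91.8, 35.9, 18.2, -0.134)
([300.2, 171.8], 502.2, -146.8, 64.3, 17.9, -0.099)
([249.7, 175.5], 500.2, -202.3, 45.7, 18.0, -0.094)
([199.9, 176.5], 495.6, -256.9, 56.0, 18.6, -0.056)
[ 0.43305658 -0.16447735  0.38475159] [[0.099, 0.995, 0.001], [0.958, -0.095, 0.272], [0.27, -0.026, -0.962]]
[[275.17403074 262.59288772]]
```

View pics/w0c.png

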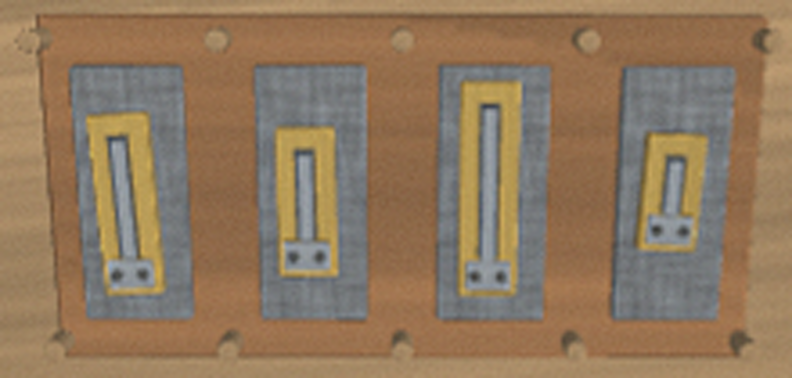

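```bash

python3 -m creep '{"translation":[[0.033,0.534,-0.3],[0.033,0.534,-0.7],[0.033,0.534,-1],[0.033,0.534,-1],[0.033,0.534,-1],[0.033,0.534,-1],[0.033,0.534,-1],[0.033,0.534,-1]],"delta_rot":[[0,0,-0.043],[0,0,-0.043],[0,0,-0.043],[0,0,-0.043],[0,0,-0.043],[0,0,-0.043],[0,0,-0.043],[0,0,-0.043]],"gripper":[-0.25,-0.25,-0.25,-0.25,-0.25,-0.25,-0.25,-0.25]}'
python3 - <<'E'
from bench import env
import cv2,pickle
im=env.get_image("wrist");cv2.imwrite('pics/w1.png',im['img']);pickle.dump(im,open('w1.pkl','wb'))
o=env.observe();print(o['tcp_pos'],o['orientation'],o['qvel'].round(4))
E
```

```text
time_s: 3.15
tcp_pos: [0.5084, -0.0951, 0.1075]
orientation: [0.002, 0.067, 0.998, -0.001]
force: [0.4, -0.5, 0.3]
gripper_width: 0.033
finger_force: 0.0
[ 0.50823698 -0.09513025  0.10723564] [ 1.37160541e-03  6.68735562e-02  9.97760391e-01 -4.98165015e-04] [-0.0002  0.0089  0.0082  0.0011 -0.0046 -0.001 ]
```

View pics/w1.png

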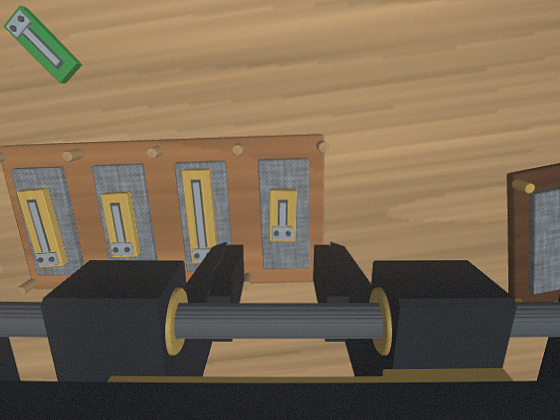

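The shortest shoe at (283,215) lies between the open fingers and about in line with them.

```bash
cat > m.py <<'E'
import pickle,cv2,numpy as np,sys
from h import *
im=pickle.load(open(sys.argv[1],'rb'));hsv=cv2.cvtColor(im['img'],cv2.COLOR_BGR2HSV)
brass=cv2.inRange(hsv,(18,100,100),(35,255,255));brass[243:]=0
for o in blobs(im,brass,float(sys.argv[2]),100,9000):print(o)
E
python3 m.py w1.pkl .021
```

```text
([523.2, 185.4], 508.7, 69.9, 16.2, 6.5, 1.048)
([282.2, 214.5], 507.7, -91.0, 36.2, 17.7, -0.15)
([198.8, 205.6], 494.6, -145.2, 51.2, 18.8, -0.098)
([118.7, 217.3], 494.9, -200.5, 36.0, 20.2, -0.095)
([38.4, 215.8], 486.8, -254.7, 38.8, 22.1, -0.057)
```

```bash

python3 -m creep '{"translation":[[0,0.018,-0.2],[0,0.018,-0.38],[0,0.018,-0.48],[0,0.018,-0.48],[0,0.018,-0.48],[0,0.018,-0.48],[0,0.018,-0.48]],"delta_rot":[[0,0,-0.014],[0,0,-0.014],[0,0,-0.014],[0,0,-0.014],[0,0,-0.014],[0,0,-0.014],[0,0,-0.014]],"gripper":[-0.25,-0.25,-0.25,-0.25,-0.25,-0.25,-0.25]}'
```

```text
time_s: 3.9
tcp_pos: [0.5081, -0.0922, 0.0347]
orientation: [0.001, 0.072, 0.997, -0.0]
force: [-0.1, 0.2, 0.4]
gripper_width: 0.033
finger_force: 0.0
```

```bash

python3 -m creep '{"translation":[[0,0,-0.012],[0,0,-0.012],[0,0,-0.012],[0,0,-0.012],[0,0,-0.012],[0,0,-0.012],[0,0,-0.012]],"delta_rot":[[0,0,0],[0,0,0],[0,0,0],[0,0,0],[0,0,0],[0,0,0],[0,0,0]],"gripper":[-0.25,-0.25,-1,-1,-1,-1,-1]}' 20
```

```text
time_s: 4.6
tcp_pos: [0.5077, -0.092, 0.032]
orientation: [0.0, 0.072, 0.997, -0.0]
force: [-0.5, -0.1, 0.2]
gripper_width: 0.0175
finger_force: 20.0
```

```bash

python3 -m creep '{"translation":[[0,0,0.2],[0,0,0.45],[0.05,0.2,0.667],[0.163,0.64,0.667],[0.163,0.64,0.667],[0.163,0.64,0.667]],"delta_rot":[[0,0,0],[0,0,0],[0,0,0.1],[0,0,0.275],[0,0,0.275],[0,0,0.275]],"gripper":[-1,-1,-1,-1,-1,-1]}'
python3 -m creep '{"translation":[[0.163,0.64,0],[0.163,0.64,0],[0.163,0.64,0],[0.163,0.64,0],[0.163,0.64,0],[0.163,0.64,0],[0.163,0.64,0]],"delta_rot":[[0,0,0],[0,0,0],[0,0,0],[0,0,0],[0,0,0],[0,0,0],[0,0,0]],"gripper":[-1,-1,-1,-1,-1,-1,-1]}'
cat > look.py <<'E'
from bench import env
import cv2,pickle,sys
im=env.get_image("wrist");n=sys.argv[1];cv2.imwrite(f'pics/{n}.png',im['img']);pickle.dump(im,open(n+'.pkl','wb'))
from h import *
hsv=cv2.cvtColor(im['img'],cv2.COLOR_BGR2HSV)
b=cv2.inRange(hsv,(0,0,60),(179,60,200));b=cv2.morphologyEx(b,cv2.MORPH_OPEN,np.ones((3,3)));b[240:]=0
for o in blobs(im,b,.014,1000,9000):print(o)
E
python3 look.py w2
```

```text
time_s: 5.2
tcp_pos: [0.5323, 0.0061, 0.1321]
orientation: [0.0, -0.037, 0.999, 0.0]
force: [0.2, -0.4, 0.2]
gripper_width: 0.0176
finger_force: 20.0
time_s: 5.9
tcp_pos: [0.5566, 0.0988, 0.132]
orientation: [-0.0, -0.035, 0.999, -0.0]
force: [-0.2, 0.9, -0.4]
gripper_width: 0.0177
finger_force: 20.0
([498.5, 195.3], 539.4, 267.9, 68.8, 36.9, 0.066)
([426.7, 195.3], 543.2, 212.7, 68.5, 35.9, 0.065)
([354.5, 195.0], 547.0, 157.6, 68.2, 34.8, 0.068)
([282.8, 193.1], 550.9, 102.2, 68.1, 34.1, 0.068)
([24.3, 124.0], 511.1, -87.7, 79.8, 36.4, -0.111)
```

View pics/w2.png

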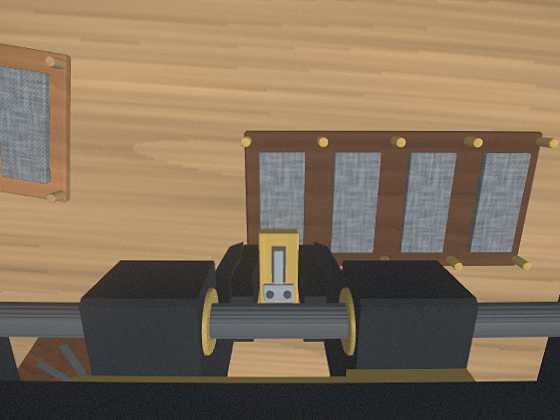

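The shoe is held straight at (279,265), and the right-end rest is at (283,193) just ahead of it. I'll calibrate the wrist bias against the held shoe.

```bash
python3 - <<'E'
import pickle
from h import *
from bench import env
im=pickle.load(open('w2.pkl','rb'));hsv=cv2.cvtColor(im['img'],cv2.COLOR_BGR2HSV)
b=cv2.inRange(hsv,(18,100,100),(35,255,255));b[303:]=0;b[:225]=0;b[:,:250]=0;b[:,308:]=0
print(blobs(im,b,.121,100,9000));o=env.observe();print(o['tcp_pos'],o['orientation'])
E
```

```text
[([278.2, 265.6], 556.1, 99.9, 36.6, 18.4, 0.064)]
[0.55660733 0.09901654 0.13206178] [-1.76648599e-05 -3.49609301e-02  9.99388679e-01 -2.54905634e-05]
```

```bash

python3 -m creep '{"translation":[[0.003,0.005,-0.2],[0.003,0.005,-0.45],[0.003,0.005,-0.58],[0.003,0.005,-0.62],[0.003,0.005,-0.65],[0.003,0.005,-0.663],[0.003,0.005,-0.663],[0.003,0.005,-0.663],[0.003,0.005,-0.663]],"delta_rot":[[0,0,0],[0,0,0],[0,0,0],[0,0,0],[0,0,0],[0,0,0],[0,0,0],[0,0,0],[0,0,0]],"gripper":[-1,-1,-1,-1,-1,-1,-1,-1,-1]}'
```

```text
time_s: 6.85
tcp_pos: [0.5573, 0.1007, 0.0332]
orientation: [0.001, -0.036, 0.999, -0.0]
force: [1.2, 0.2, -0.2]
gripper_width: 0.0179
finger_force: 20.0
```

```bash

python3 -m creep '{"translation":[[0,0,-0.005],[0,0,-0.005],[0,0,-0.005],[0,0,-0.005],[0,0,-0.005],[0,0,0.2],[0,0,0.45],[0,0,0.66],[0,-0.3,0.66],[-0.183,-0.6,0.66],[-0.183,-0.827,0.66],[-0.183,-0.827,0.66]],"delta_rot":[[0,0,0],[0,0,0],[0,0,0],[0,0,0],[0,0,0],[0,0,0],[0,0,0],[0,0,0],[0,0,-0.1],[0,0,-0.215],[0,0,-0.215],[0,0,-0.215]],"gripper":[-1,-0.25,-0.25,-0.25,-0.25,-0.25,-0.25,-0.25,-0.25,-0.25,-0.25,-0.25]}'
python3 -m creep '{"translation":[[-0.183,-0.3,0],[-0.183,-0.6,0],[-0.183,-0.827,0],[-0.183,-0.827,0],[-0.183,-0.827,0],[-0.183,-0.827,0]],"delta_rot":[[0,0,0],[0,0,0],[0,0,0],[0,0,0],[0,0,0],[0,0,0]],"gripper":[-0.25,-0.25,-0.25,-0.25,-0.25,-0.25]}'
python3 look.py w3 ; python3 m.py w3.pkl .021; python3 - <<'E'
from bench import env
import pickle
from h import *
im=env.get_image('top');cv2.imwrite('pics/t3.png',im['img'][190:320,110:440]);hsv=cv2.cvtColor(im['img'],cv2.COLOR_BGR2HSV)
for o in blobs(im,cv2.inRange(hsv,(18,110,120),(35,255,255)),.021,25,400):print(o)
E
```

```text
time_s: 8.05
tcp_pos: [0.5294, -0.0267, 0.1318]
orientation: [0.0, 0.051, 0.999, -0.0]
force: [-0.1, 0.9, -1.0]
gripper_width: 0.0332
finger_force: 0.0
time_s: 8.65
tcp_pos: [0.5022, -0.146, 0.1315]
orientation: [-0.0, 0.048, 0.999, 0.0]
force: [0.7, -0.1, 0.8]
gripper_width: 0.0333
finger_force: 0.0
([350.6, 197.7], 503.6, -89.4, 64.5, 34.4, -0.101)
([276.6, 194.0], 497.9, -144.5, 65.0, 33.8, -0.097)
([203.1, 197.3], 492.5, -199.9, 65.2, 34.4, -0.101)
([129.6, 195.7], 487.1, -255.1, 65.3, 35.4, -0.1)
([275.2, 202.1], 499.6, -146.4, 60.7, 17.5, -0.094)
([201.3, 210.5], 499.9, -201.7, 45.9, 18.7, -0.095)
([127.6, 206.9], 493.6, -256.1, 52.3, 20.1, -0.055)
([207.5, 224.7], 553.8, 100.3, 22.5, 15.8, -0.001)
([232.7, 83.7], 878.9, 42.3, 151.2, 7.0, -1.567)
([337.5, 81.3], 879.0, -201.8, 152.2, 6.7, 1.57)
```

```bash

python3 -m creep '{"translation":[[0.005,0,-0.2],[0.005,0,-0.45],[0.005,0,-0.6],[0.005,0,-0.664],[0.005,0,-0.664],[0.005,0,-0.664],[0.005,0,-0.664],[0.005,0,-0.664],[0.005,0,-0.664],[0.005,0,-0.664],[0.005,0,-0.664],[0.005,0,-0.664]],"delta_rot":[[0,0,0],[0,0,0],[0,0,0],[0,0,0],[0,0,0],[0,0,0],[0,0,0],[0,0,0],[0,0,0],[0,0,0],[0,0,0],[0,0,0]],"gripper":[-0.25,-0.25,-0.25,-0.25,-0.25,-0.25,-0.25,-0.25,-1,-1,-1,-1]}'
python3 -m creep '{"translation":[[0,0,0.2],[0,0,0.45],[0,0.2,0.664],[0.111,0.45,0.664],[0.111,0.676,0.664],[0.111,0.676,0.664]],"delta_rot":[[0,0,0],[0,0,0],[0,0,0.1],[0,0,0.215],[0,0,0.215],[0,0,0.215]],"gripper":[-1,-1,-1,-1,-1,-1]}'
python3 -m creep '{"translation":[[0.111,0.3,0],[0.111,0.676,0],[0.111,0.676,0],[0.111,0.676,0]],"delta_rot":[[0,0,0],[0,0,0],[0,0,0],[0,0,0]],"gripper":[-1,-1,-1,-1]}'
python3 -m creep '{"translation":[[0.111,0.3,0],[0.111,0.676,0],[0.111,0.676,0],[0.111,0.676,0],[0.111,0.676,0],[0.111,0.676,0]],"delta_rot":[[0,0,0],[0,0,0],[0,0,0],[0,0,0],[0,0,0],[0,0,0]],"gripper":[-1,-1,-1,-1,-1,-1]}'
python3 look.py w4 ; python3 - <<'E'
import pickle
from h import *
from bench import env
im=pickle.load(open('w4.pkl','rb'));hsv=cv2.cvtColor(im['img'],cv2.COLOR_BGR2HSV)
b=cv2.inRange(hsv,(18,100,100),(35,255,255));b[330:]=0;b[:190]=0;b[:,:250]=0;b[:,308:]=0
print(blobs(im,b,.121,100,9000));o=env.observe();print(o['tcp_pos'],o['orientation'])
E
```

```text
time_s: 9.95
tcp_pos: [0.5031, -0.1475, 0.0323]
orientation: [0.0, 0.049, 0.999, -0.0]
force: [-1.3, 0.4, 5.5]
gripper_width: 0.0174
finger_force: 20.0
time_s: 10.55
tcp_pos: [0.5191, -0.0427, 0.1315]
orientation: [-0.0, -0.038, 0.999, 0.0]
force: [0.0, -1.1, -0.5]
gripper_width: 0.0174
finger_force: 20.0
time_s: 10.95
tcp_pos: [0.536, 0.0561, 0.1312]
orientation: [-0.0, -0.037, 0.999, -0.0]
force: [0.8, 0.0, -1.2]
gripper_width: 0.0179
finger_force: 20.0
time_s: 11.55
tcp_pos: [0.5531, 0.155, 0.1315]
orientation: [-0.0, -0.035, 0.999, -0.0]
force: [0.0, -0.6, -1.8]
gripper_width: 0.0176
finger_force: 20.0
([426.9, 195.2], 539.3, 268.6, 69.0, 35.8, 0.066)
([354.3, 194.7], 543.1, 213.5, 68.8, 34.9, 0.068)
([287.8, 187.9], 546.9, 158.0, 68.7, 34.2, 0.068)
([207.7, 194.7], 550.7, 102.6, 68.8, 34.7, 0.068)
[([278.2, 248.6], 544.8, 155.7, 52.5, 17.9, 0.068)]
[0.55311102 0.15515335 0.13159539] [-1.36605437e-05 -3.46226559e-02  9.99400449e-01 -1.20210658e-04]
```

View pics/w4.png

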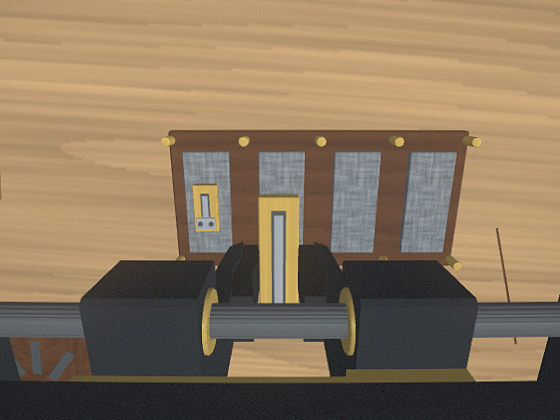

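The shortest shoe lies in the right-end rest at (205,208), and the longest is held at (278,249).

```bash
python3 m.py w4.pkl .021; python3 m.py w4.pkl .014 | tail -1
```

```text
([471.5, 141.0], 495.4, 289.4, 13.9, 7.0, -1.499)
([396.2, 140.8], 499.2, 235.9, 10.3, 7.0, -1.5)
([278.1, 218.6], 562.5, 156.9, 37.0, 30.5, 0.068)
([205.9, 207.0], 557.2, 102.9, 35.6, 18.6, 0.07)
([166.9, 140.7], 510.3, 75.0, 10.6, 6.9, -1.315)
([166.9, 140.7], 511.0, 72.8, 10.9, 7.1, -1.315)
```

```bash

python3 -m creep '{"translation":[[0,-0.002,-0.2],[0,-0.002,-0.45],[0,-0.002,-0.58],[0,-0.002,-0.63],[0,-0.002,-0.65],[0,-0.002,-0.665],[0,-0.002,-0.665],[0,-0.002,-0.665],[0,-0.002,-0.665],[0,-0.002,-0.665],[0,-0.002,-0.665],[0,-0.002,-0.665]],"delta_rot":[[0,0,0],[0,0,0],[0,0,0],[0,0,0],[0,0,0],[0,0,0],[0,0,0],[0,0,0],[0,0,0],[0,0,0],[0,0,0],[0,0,0]],"gripper":[-1,-1,-1,-1,-1,-1,-1,-1,-1,-1,-1,-1]}'
python3 -m creep '{"translation":[[0,0,0],[0,0,0],[0,0,0],[0,0,0],[0,0,0.2],[0,0,0.45],[0,0,0.665],[0,-0.3,0.665],[-0.117,-0.6,0.665],[-0.117,-0.799,0.665],[-0.117,-0.799,0.665]],"delta_rot":[[0,0,0],[0,0,0],[0,0,0],[0,0,0],[0,0,0],[0,0,0],[0,0,0],[0,0,-0.1],[0,0,-0.211],[0,0,-0.211],[0,0,-0.211]],"gripper":[-0.25,-0.25,-0.25,-0.25,-0.25,-0.25,-0.25,-0.25,-0.25,-0.25,-0.25]}'
python3 -m creep '{"translation":[[-0.117,-0.3,0],[-0.117,-0.6,0],[-0.117,-0.799,0],[-0.117,-0.799,0]],"delta_rot":[[0,0,0],[0,0,0],[0,0,0],[0,0,0]],"gripper":[-0.25,-0.25,-0.25,-0.25]}'
python3 -m creep '{"translation":[[-0.117,-0.3,0],[-0.117,-0.6,0],[-0.117,-0.799,0],[-0.117,-0.799,0],[-0.117,-0.799,0],[-0.117,-0.799,0]],"delta_rot":[[0,0,0],[0,0,0],[0,0,0],[0,0,0],[0,0,0],[0,0,0]],"gripper":[-0.25,-0.25,-0.25,-0.25,-0.25,-0.25]}'
python3 look.py w5 ; python3 m.py w5.pkl .021
```

```text
time_s: 12.8
tcp_pos: [0.5531, 0.1566, 0.0323]
orientation: [0.0, -0.036, 0.999, 0.0]
force: [-1.1, -0.1, 6.1]
gripper_width: 0.0179
finger_force: 20.0
time_s: 13.9
tcp_pos: [0.5353, 0.0337, 0.1317]
orientation: [0.0, 0.049, 0.999, -0.0]
force: [0.6, -0.2, 0.5]
gripper_width: 0.0331
finger_force: 0.0
time_s: 14.3
tcp_pos: [0.5182, -0.0856, 0.1315]
orientation: [0.0, 0.049, 0.999, -0.0]
force: [1.1, 0.1, -0.8]
gripper_width: 0.0331
finger_force: 0.0
time_s: 14.9
tcp_pos: [0.5004, -0.2013, 0.1314]
orientation: [-0.0, 0.046, 0.999, 0.0]
force: [0.2, 0.9, -0.8]
gripper_width: 0.0331
finger_force: 0.0
([422.5, 195.8], 505.0, -90.1, 68.2, 35.4, -0.103)
([349.7, 195.2], 499.7, -145.3, 68.3, 34.3, -0.102)
([276.4, 194.9], 494.2, -200.4, 68.7, 33.8, -0.094)
([201.9, 193.5], 489.0, -255.8, 69.0, 34.4, -0.102)
([274.5, 206.1], 500.3, -202.6, 45.6, 17.5, -0.094)
([200.8, 206.1], 495.4, -256.9, 55.7, 18.8, -0.058)
```

```bash

python3 -m creep '{"translation":[[0,0,-0.2],[0,0,-0.45],[0,0,-0.6],[0,0,-0.664],[0,0,-0.664],[0,0,-0.664],[0,0,-0.664],[0,0,-0.664],[0,0,-0.664],[0,0,-0.664],[0,0,-0.664],[0,0,-0.664]],"delta_rot":[[0,0,0],[0,0,0],[0,0,0],[0,0,0],[0,0,0],[0,0,0],[0,0,0],[0,0,0],[0,0,0],[0,0,0],[0,0,0],[0,0,0]],"gripper":[-0.25,-0.25,-0.25,-0.25,-0.25,-0.25,-0.25,-0.25,-1,-1,-1,-1]}'
python3 -m creep '{"translation":[[0,0,0.2],[0,0,0.45],[0,0.2,0.664],[0.107,0.45,0.664],[0.107,0.7,0.664],[0.107,0.923,0.664],[0.107,0.923,0.664]],"delta_rot":[[0,0,0],[0,0,0],[0,0,0.1],[0,0,0.211],[0,0,0.211],[0,0,0.211],[0,0,0.211]],"gripper":[-1,-1,-1,-1,-1,-1,-1]}'
python3 -m creep '{"translation":[[0.107,0.3,0],[0.107,0.6,0],[0.107,0.923,0],[0.107,0.923,0]],"delta_rot":[[0,0,0],[0,0,0],[0,0,0],[0,0,0]],"gripper":[-1,-1,-1,-1]}'
python3 -m creep '{"translation":[[0.107,0.3,0],[0.107,0.6,0],[0.107,0.923,0],[0.107,0.923,0],[0.107,0.923,0],[0.107,0.923,0],[0.107,0.923,0]],"delta_rot":[[0,0,0],[0,0,0],[0,0,0],[0,0,0],[0,0,0],[0,0,0],[0,0,0]],"gripper":[-1,-1,-1,-1,-1,-1,-1]}'
python3 look.py w6 ; python3 m.py w6.pkl .021;python3 - <<'E'
import pickle
from h import *
im=pickle.load(open('w6.pkl','rb'));hsv=cv2.cvtColor(im['img'],cv2.COLOR_BGR2HSV)
b=cv2.inRange(hsv,(18,100,100),(35,255,255));b[330:]=0;b[:190]=0;b[:,:250]=0;b[:,308:]=0
print(blobs(im,b,.121,100,9000))
E
```

```text
time_s: 16.15
tcp_pos: [0.5003, -0.2031, 0.0321]
orientation: [0.0, 0.047, 0.999, -0.0]
force: [-0.1, 0.8, 1.4]
gripper_width: 0.0177
finger_force: 20.0
time_s: 16.85
tcp_pos: [0.5157, -0.0613, 0.1315]
orientation: [-0.0, -0.038, 0.999, 0.0]
force: [-0.1, -0.2, -0.2]
gripper_width: 0.0176
finger_force: 20.0
time_s: 17.25
tcp_pos: [0.5319, 0.0777, 0.1314]
orientation: [-0.0, -0.038, 0.999, 0.0]
force: [-0.3, -0.1, -0.2]
gripper_width: 0.0174
finger_force: 20.0
time_s: 17.95
tcp_pos: [0.5487, 0.2107, 0.1315]
orientation: [-0.0, -0.035, 0.999, -0.0]
force: [-0.2, -0.7, -0.3]
gripper_width: 0.0174
finger_force: 20.0
([354.5, 195.0], 539.1, 269.3, 68.1, 34.8, 0.067)
([284.2, 191.7], 542.9, 214.0, 68.0, 34.2, 0.07)
([206.8, 192.3], 546.7, 158.5, 68.1, 34.7, 0.067)
([135.0, 195.3], 550.4, 103.2, 68.3, 35.7, 0.069)
([394.8, 141.4], 495.5, 290.7, 10.5, 7.8, -1.377)
([278.1, 230.4], 567.0, 213.2, 30.5, 19.3, -1.503)
([205.4, 201.7], 550.0, 158.5, 60.8, 18.6, 0.07)
([166.1, 141.4], 506.3, 130.1, 10.3, 7.1, -1.346)
([132.0, 209.6], 557.4, 103.6, 35.8, 19.9, 0.072)
([91.0, 141.6], 509.8, 76.5, 13.6, 7.0, -1.318)
[([278.2, 260.1], 545.4, 211.8, 41.6, 18.0, 0.068)]
```

View pics/w6.png

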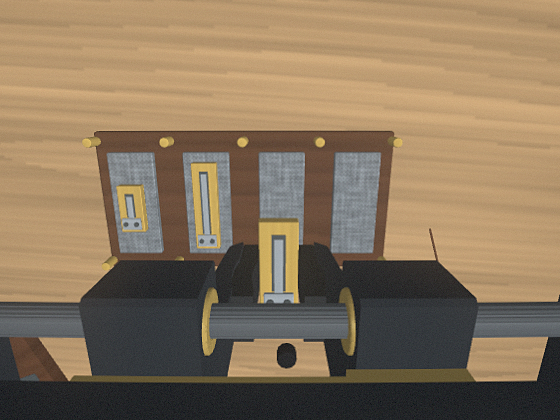

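```bash

python3 -m creep '{"translation":[[0.005,0,-0.2],[0.005,0,-0.45],[0.005,0,-0.58],[0.005,0,-0.63],[0.005,0,-0.65],[0.005,0,-0.665],[0.005,0,-0.665],[0.005,0,-0.665],[0.005,0,-0.665],[0.005,0,-0.665],[0.005,0,-0.665],[0.005,0,-0.665]],"delta_rot":[[0,0,0],[0,0,0],[0,0,0],[0,0,0],[0,0,0],[0,0,0],[0,0,0],[0,0,0],[0,0,0],[0,0,0],[0,0,0],[0,0,0]],"gripper":[-1,-1,-1,-1,-1,-1,-1,-1,-1,-1,-1,-1]}'
python3 -m creep '{"translation":[[0,0,0],[0,0,0],[0,0,0],[0,0,0],[0,0,0.2],[0,0,0.45],[0,0,0.665],[0,-0.3,0.665],[-0.089,-0.6,0.665],[-0.089,-0.783,0.665],[-0.089,-0.783,0.665]],"delta_rot":[[0,0,0],[0,0,0],[0,0,0],[0,0,0],[0,0,0],[0,0,0],[0,0,0],[0,0,-0.1],[0,0,-0.162],[0,0,-0.162],[0,0,-0.162]],"gripper":[-0.25,-0.25,-0.25,-0.25,-0.25,-0.25,-0.25,-0.25,-0.25,-0.25,-0.25]}'
python3 -m creep '{"translation":[[-0.089,-0.3,0],[-0.089,-0.6,0],[-0.089,-0.783,0],[-0.089,-0.783,0]],"delta_rot":[[0,0,0],[0,0,0],[0,0,0],[0,0,0]],"gripper":[-0.25,-0.25,-0.25,-0.25]}'
python3 -m creep '{"translation":[[-0.089,-0.3,0],[-0.089,-0.6,0],[-0.089,-0.783,0],[-0.089,-0.783,0]],"delta_rot":[[0,0,0],[0,0,0],[0,0,0],[0,0,0]],"gripper":[-0.25,-0.25,-0.25,-0.25]}'
python3 -m creep '{"translation":[[-0.089,-0.3,0],[-0.089,-0.6,0],[-0.089,-0.783,0],[-0.089,-0.783,0],[-0.089,-0.783,0],[-0.089,-0.783,0]],"delta_rot":[[0,0,0],[0,0,0],[0,0,0],[0,0,0],[0,0,0],[0,0,0]],"gripper":[-0.25,-0.25,-0.25,-0.25,-0.25,-0.25]}'
python3 look.py w7 ; python3 m.py w7.pkl .021
```

```text
time_s: 19.2
tcp_pos: [0.5492, 0.2123, 0.0321]
orientation: [0.0, -0.036, 0.999, 0.0]
force: [-1.0, 0.6, 3.0]
gripper_width: 0.0174
finger_force: 20.0
time_s: 20.3
tcp_pos: [0.5358, 0.0921, 0.1318]
orientation: [0.0, 0.03, 1.0, -0.0]
force: [-0.3, 0.9, -0.0]
gripper_width: 0.0329
finger_force: 0.0
time_s: 20.7
tcp_pos: [0.5229, -0.0246, 0.1316]
orientation: [0.0, 0.029, 1.0, -0.0]
force: [0.2, 0.6, 1.3]
gripper_width: 0.0331
finger_force: 0.0
time_s: 21.1
tcp_pos: [0.5097, -0.1416, 0.1315]
orientation: [0.0, 0.029, 1.0, -0.0]
force: [-0.1, 0.6, 0.4]
gripper_width: 0.0331
finger_force: 0.0
time_s: 21.7
tcp_pos: [0.4961, -0.2553, 0.1315]
orientation: [-0.0, 0.027, 1.0, 0.0]
force: [1.1, 0.6, 0.1]
gripper_width: 0.0327
finger_force: 0.0
([491.4, 199.6], 502.6, -90.6, 63.4, 36.5, -0.101)
([420.0, 197.6], 498.2, -145.8, 66.0, 35.4, -0.105)
([347.5, 196.0], 493.9, -201.0, 68.3, 34.3, -0.102)
([273.8, 193.2], 489.6, -256.3, 70.8, 33.9, -0.101)
([272.9, 205.1], 495.9, -257.8, 55.6, 17.5, -0.066)
```

```bash

python3 -m creep '{"translation":[[0.002,-0.006,-0.2],[0.002,-0.006,-0.45],[0.002,-0.006,-0.6],[0.002,-0.006,-0.664],[0.002,-0.006,-0.664],[0.002,-0.006,-0.664],[0.002,-0.006,-0.664],[0.002,-0.006,-0.664],[0.002,-0.006,-0.664],[0.002,-0.006,-0.664],[0.002,-0.006,-0.664],[0.002,-0.006,-0.664]],"delta_rot":[[0,0,0],[0,0,0],[0,0,0],[0,0,0],[0,0,0],[0,0,0],[0,0,0],[0,0,0],[0,0,0],[0,0,0],[0,0,0],[0,0,0]],"gripper":[-0.25,-0.25,-0.25,-0.25,-0.25,-0.25,-0.25,-0.25,-1,-1,-1,-1]}'
python3 -m creep '{"translation":[[0,0,0.2],[0,0,0.45],[0,0.2,0.664],[0.081,0.45,0.664],[0.081,0.7,0.664],[0.081,0.877,0.664],[0.081,0.877,0.664]],"delta_rot":[[0,0,0],[0,0,0],[0,0,0.1],[0,0,0.162],[0,0,0.162],[0,0,0.162],[0,0,0.162]],"gripper":[-1,-1,-1,-1,-1,-1,-1]}'
python3 -m creep '{"translation":[[0.081,0.3,0],[0.081,0.6,0],[0.081,0.877,0],[0.081,0.877,0]],"delta_rot":[[0,0,0],[0,0,0],[0,0,0],[0,0,0]],"gripper":[-1,-1,-1,-1]}'
python3 -m creep '{"translation":[[0.081,0.3,0],[0.081,0.6,0],[0.081,0.877,0],[0.081,0.877,0]],"delta_rot":[[0,0,0],[0,0,0],[0,0,0],[0,0,0]],"gripper":[-1,-1,-1,-1]}'
python3 -m creep '{"translation":[[0.081,0.3,0],[0.081,0.6,0],[0.081,0.877,0],[0.081,0.877,0],[0.081,0.877,0],[0.081,0.877,0],[0.081,0.877,0]],"delta_rot":[[0,0,0],[0,0,0],[0,0,0],[0,0,0],[0,0,0],[0,0,0],[0,0,0]],"gripper":[-1,-1,-1,-1,-1,-1,-1]}'
python3 look.py w8 ; python3 m.py w8.pkl .021;python3 - <<'E'
import pickle
from h import *
im=pickle.load(open('w8.pkl','rb'));hsv=cv2.cvtColor(im['img'],cv2.COLOR_BGR2HSV)
b=cv2.inRange(hsv,(18,100,100),(35,255,255));b[330:]=0;b[:190]=0;b[:,:250]=0;b[:,308:]=0
print(blobs(im,b,.121,100,9000))
E
```

```text
time_s: 22.95
tcp_pos: [0.4961, -0.2584, 0.0321]
orientation: [0.0, 0.028, 1.0, -0.0]
force: [0.1, 0.4, 2.5]
gripper_width: 0.0175
finger_force: 20.0
time_s: 23.65
tcp_pos: [0.5077, -0.124, 0.1315]
orientation: [-0.0, -0.037, 0.999, 0.0]
force: [-0.4, -0.3, 0.5]
gripper_width: 0.0177
finger_force: 20.0
time_s: 24.05
tcp_pos: [0.5199, 0.0078, 0.1314]
orientation: [-0.0, -0.038, 0.999, 0.0]
force: [0.3, -0.6, -0.2]
gripper_width: 0.0179
finger_force: 20.0
time_s: 24.45
tcp_pos: [0.5325, 0.1389, 0.1313]
orientation: [0.0, -0.038, 0.999, 0.0]
force: [-0.5, -0.3, -1.4]
gripper_width: 0.0177
finger_force: 20.0
time_s: 25.15
tcp_pos: [0.5451, 0.2661, 0.1316]
orientation: [-0.0, -0.035, 0.999, -0.0]
force: [0.5, 0.0, -1.4]
gripper_width: 0.0179
finger_force: 20.0
([286.6, 190.2], 539.3, 269.8, 68.0, 34.1, 0.068)
([208.4, 195.2], 543.1, 214.4, 68.1, 34.7, 0.068)
([133.7, 192.0], 546.8, 159.0, 68.3, 35.7, 0.069)
([61.4, 202.4], 550.5, 103.9, 68.7, 36.8, 0.07)
([278.2, 224.6], 559.2, 268.3, 30.6, 27.9, -1.503)
([206.6, 206.3], 549.0, 214.5, 45.6, 18.7, 0.069)
([165.3, 141.1], 502.5, 184.9, 10.5, 6.6, -1.27)
([131.5, 199.9], 549.8, 159.2, 61.6, 20.0, 0.069)
([89.8, 141.4], 506.1, 131.3, 13.8, 6.5, -1.372)
([59.6, 208.3], 556.8, 104.4, 35.9, 21.3, 0.082)
([15.8, 141.7], 509.5, 77.7, 16.4, 7.1, -1.34)
[([278.3, 254.7], 539.6, 267.1, 47.1, 18.0, 0.067)]
```

```bash

python3 -m creep '{"translation":[[0.005,0,-0.2],[0.005,0,-0.45],[0.005,0,-0.58],[0.005,0,-0.63],[0.005,0,-0.65],[0.005,0,-0.665],[0.005,0,-0.665],[0.005,0,-0.665],[0.005,0,-0.665],[0.005,0,-0.665],[0.005,0,-0.665],[0.005,0,-0.665]],"delta_rot":[[0,0,0],[0,0,0],[0,0,0],[0,0,0],[0,0,0],[0,0,0],[0,0,0],[0,0,0],[0,0,0],[0,0,0],[0,0,0],[0,0,0]],"gripper":[-1,-1,-1,-1,-1,-1,-1,-1,-1,-1,-1,-1]}'
python3 -m creep '{"translation":[[0,0,0],[0,0,0],[0,0,0],[0,0,0],[0,0,0.2],[0,0,0.45],[0,0,0.7],[0,0,1],[0,-0.5,1],[0,-0.5,1],[0,-0.5,1],[0,-0.5,1]],"delta_rot":[[0,0,0],[0,0,0],[0,0,0],[0,0,0],[0,0,0],[0,0,0],[0,0,0],[0,0,0],[0,0,0],[0,0,0],[0,0,0],[0,0,0]],"gripper":[-0.25,-0.25,-0.25,-0.25,-0.25,-0.25,-0.25,-0.25,-0.25,-0.25,-0.25,-0.25]}'
python3 -m creep '{"translation":[[0,0,0.5],[0,0,0.5],[0,0,0.5],[0,0,0.5]],"delta_rot":[[0,0,0],[0,0,0],[0,0,0],[0,0,0]],"gripper":[-0.25,-0.25,-0.25,-0.25]}'
python3 look.py w9 ; python3 m.py w9.pkl .021
```

```text
time_s: 26.4
tcp_pos: [0.5455, 0.2679, 0.0321]
orientation: [0.0, -0.036, 0.999, 0.0]
force: [-0.1, -0.0, 2.0]
gripper_width: 0.0172
finger_force: 20.0
time_s: 27.6
tcp_pos: [0.5454, 0.1928, 0.1818]
orientation: [-0.0, -0.035, 0.999, 0.0]
force: [-0.3, 0.1, -0.3]
gripper_width: 0.0331
finger_force: 0.0
time_s: 28.0
tcp_pos: [0.5451, 0.1938, 0.2562]
orientation: [-0.0, -0.036, 0.999, 0.0]
force: [0.3, -0.4, 0.0]
gripper_width: 0.0328
finger_force: 0.0
([344.6, 177.2], 544.8, 269.9, 78.8, 34.8, 0.071)
([294.9, 177.0], 548.3, 214.6, 79.8, 34.1, 0.072)
([245.1, 176.8], 552.3, 158.1, 80.3, 34.3, 0.057)
([195.7, 176.6], 556.3, 103.1, 80.0, 35.0, 0.069)
([21.1, 123.3], 510.7, -87.6, 79.8, 37.0, -0.097)
([344.8, 181.0], 545.2, 268.9, 55.1, 18.2, 0.074)
([294.7, 179.8], 549.6, 214.0, 45.0, 17.5, 0.079)
([244.2, 177.8], 551.7, 158.3, 65.0, 18.1, 0.071)
([194.0, 179.9], 557.3, 103.1, 36.0, 18.7, 0.071)
```

View pics/w9.png

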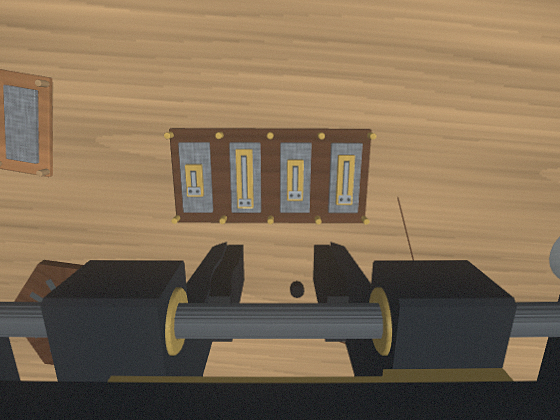

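All four shoes lie centred within about 1 mm and in line with their rests. From the image left (robot's right) they are shortest (194,180), longest (244,178), short (295,180) and long (345,181), which is the order asked for.

```bash
python3 -c "
from bench import env
print(env.close_job())"
```

```text
the job is handed in; nothing more can be done
None
```

All four reed shoes are on the carrying rack in reverse order, each flat, in line and within about 1 mm of the middle of its rest by the last wrist image; the loupe, button and reed pan were not touched, and the job was handed in at about 28 s.

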